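Fit the nozzle die to the clay extruder

TASK

The clay extruder's barrel stands mouth up in its wooden block. Set the nozzle die (the steel disk with the round spout) in the mouth, spout up, with its two ears down in the two notches so that it lies fully home on the rubber seal, and let go of it; then screw the steel ring nut down over it, clockwise, until it clamps the die hand-tight. Feel your way and force nothing, since a hard push crushes the seal or spoils the thread, and leave the spare plate, the figurine and the jar alone.

Things in the scene. Friction and masses are not known exactly. Their poses are not given: they have to be found in the camera images.
- extruder: Upright aluminium barrel, 49 mm outside, threaded at the top to 56 mm, clamped in a wooden block 110 mm square and 45 mm high that is screwed to the bench: it does not move. Origin on the bench on the barrel's axis, z up. The rim of the mouth is at z = 140 mm. Two notches 8.6 mm wide cut through the mouth's wall at +y and -y of this frame, for the die's ears.
- mouth (a point): Centre of the mouth at the height of its rim; axes as extruder. Outside, just below the rim, is a right-hand thread with three starts, 24 mm of travel for a full turn: a nut turned clockwise seen from above goes down. Where the thread starts is not marked.
- seat (a point): Centre of the recess in the mouth, 44 mm wide, 4 mm below the rim, at the top of its floor: a soft black rubber seal ring that gives about 1 mm for each 18 N and is crushed by more than 20 N.
- die: Steel nozzle die, 90 to 145 g, lying flange down: flange 42 mm wide, 6 mm thick, lower edge chamfered. Two ears 6.5 mm wide and 4 mm thick reach 24.3 mm from the axis at +y and -y of this frame. Origin at the centre of the underside, z up. Fully home the origin is at seat and the flange's top 2 mm above the rim; with its ears on the rim it stands 4 mm too high.
- spout (a point): Centre of the top of the die's spout, 32 mm above the underside. The spout is round, 20 mm outside, upright on the flange, 13 mm bore; it is the place to hold the die.
- ring: Steel ring nut, 160 to 260 g, lying lip up as it goes on: 66 mm across its twelve flats, 20 mm high, with a flat towards +x of this frame and every 30 degrees. Origin at the centre of its lower edge, z up. Three lugs inside the lower edge run in the thread, any lug in any start; their places are not marked. On the thread it first rests with its origin 1 to 10 mm below the rim.
- ring_hole (a point): Centre of the ring's top face, 20 mm above its lower edge. The lip there is 6 mm thick, its hole 28 mm wide. Turned clockwise on the thread, the lugs are caught within a third of a turn; the lip meets a die that is home when this point is 8 mm above the rim. After up to 45 degrees of slack the clamping force rises, some 55 N per rad, the moment 0.01 to 0.02 N m per N; 6 to 18 N is hand-tight.
- spare: Spare flat die plate, a steel disk 56 mm in diameter and 6 mm thick with a hole and no spout: too wide for the mouth, not to be moved. Origin at the centre of its underside.
- figurine: Terracotta figurine with a hat, 125 mm tall, on a plinth 46 by 53 mm, standing. Not to be moved. Origin at the centre of its underside.
- jar: Small white jar with a lid, 52 mm in diameter and 45 mm high, standing. Not to be moved. Origin at the centre of its underside.
Not all that is in view belongs to the job. What is shaped like the die but red or turquoise is not meant.

How it is judged:
On the way:
1. the die lies fully home in the mouth, let go, before the ring goes on (z of die in the frame of mouth below -0.003 m and horizontal distance between die and mouth below 0.003 m and angle between the z axis of die and the z axis of mouth, either way round below 0.06 rad and contact force between die and the fingers below 0.05 N and horizontal distance between ring and mouth above 0.06 m), for 0.2 s.
At the end, for the whole second after the job is handed in: the die is home in the mouth (underside at least 3.5 mm below the rim, within 3 mm of the axis, square to it, spout up) and the ring is screwed down over it (lower edge at least 11.2 mm below the rim, square and on the axis) and clamps it with more than 5 N; all at rest (z of die in the frame of mouth below -0.0035 m and horizontal distance between each of die, ring and mouth below 0.003 m and angle between the z axis of each of die, ring and the z axis of mouth, either way round below 0.05 rad and angle between each of die, ring's own z axis and vertical below 0.3 rad and z of ring in the frame of mouth below -0.0112 m and contact force between ring and die above 5 N and linear speed of each of ring, die below 0.01 m/s); the robot touches nothing.
It fails at once if the die is pressed on the extruder with more than 20 N, which crushes the seal (contact force between die and extruder above 20 N).
It fails at once if the ring is forced on the thread with more than 30 N (contact force between ring and extruder above 30 N).
It fails at once if the gripper or arm hits the extruder with more than 15 N (contact force between any of the fingers, the arm and extruder above 15 N).
It fails at once if the spare plate, the figurine or the jar is moved more than 20 mm or tipped (distance of any of spare, figurine, jar from where it was at the start of the episode above 0.02 m or angle between any of figurine, jar, spare's own z axis and vertical above 0.3 rad).
It also fails if it takes over 72 s, if anything falls off the work surface, if the arm or the gripper's body presses on something with over 40 N, if the wrist force passes 120 N, or if a joint passes its speed limit or range.

ROBOT

A 6-joint arm with a two-finger parallel gripper is mounted at the origin on the work surface. World frame = base frame: x ahead of the robot, y to its left, z up, the work surface at z = 0. Lengths are in m, angles in rad, forces in N, time in s.
With the tool pointing down it reaches from about 0.375 to 0.925 m from the base axis. Payload 5.7 kg.
Tool frame: the origin (TCP) lies midway between the tips of the shut fingers; the grasp point (between the pads) lies 19 mm behind it; z points along the fingers, y is the line along which they close (so a half turn about z gives the same grasp; the last joint's range is limited). The gripper opens to 88 mm and grips with 3 to 60 N. Pads are 20 mm wide; open, the fingers measure 115 mm over their backs; the gripper's body (75 mm by 178 mm) begins 61 mm behind the grasp point.
Start: joints at [-1.422, 0.359, 1.51, -0, 1.272, -0.115], TCP at [0.156, -0.579, 0.223] pointing down, gripper open.
Joint ranges: [-2.97, 2.97], [-1.01, 2.36], [0.21, 2.38], [-0.96, 4.11], [0.2, 2.71], [-2.98, 2.98]. Speed limits (rad/s): [2.39, 2.39, 3.14, 3.14, 3.14, 3.14].

INTERFACE

Orientations are given as a rotation vector (axis times angle).
In Python, from plant import robot, get_image, get_calibration gives the robot as it stands.
- The arm moves only by the tool jog_arm, never from a script. Its argument "rows" is one flat list of numbers, 6 for each row, row after row: the shift along the tool's x, y, z in cm, then the turn, a rotation vector about the tool's x, y, z in degrees. A call has 1 to 5 rows; each row is the pose to reach, as a shift and turn from the pose commanded when the call began, along the tool's axes at that moment; what a row does not reach only later rows make up. A row lasts 1/10 s, in which the tool goes at most 50 mm and 8.59 degrees, less where a joint would pass 70% of its speed; a pose out of reach is approached as far as the arm can. A call with a gripper value outside its range is refused whole. "fingers" is the opening, from 0 (shut) to 1 (fully open), set as the call begins (left out, the last holds). The fingers move at their own pace and stop on an object; "grip_force" is the grip in N (left out, the last holds). Time passes only in rows, so rows that repeat a pose let the fingers close. It gives the time, the measured TCP pose, the force, the opening and the grip force at its end, in the units of the state.
- robot.sense(): the state, without advancing time (a new reading comes with each control period).
- get_image(name): name is "scene" or "side" or "wrist"; returns the picture (400x640x3 uint8, red, green, blue); there is no depth.
- get_calibration(name): a dict with "mtx" (3x3 intrinsics, pixels), "origin" and "orientation" of the camera in the world; the wrist camera has in their place "hand_eye" (4x4, takes a point from camera to tool coordinates, whose origin is the TCP and whose axes are the flange's). Camera axes: x right, y up, looking along -z (the intrinsics and any distortion apply to the point x, -y, -z); pixel columns grow to the right and rows downward; lengths in m; the calibration is good to about 2 mm. The wrist camera is an equidistant fisheye: a pixel r from the principal point sees the ray r / f radians off the axis. A picture is of the moment at which its call begins: read the wrist's pose just before it. get_calibration takes no time and is no camera call.
- robot.finish_job(): hands the job in; it is judged then, once.
The state is a dict: "time_s": time; "joint_pos": joint angles; "qvel": joint speeds; "joint_torque": joint torques, N m; "eef_pos": TCP position; "tcp_rot": TCP orientation; "force": force on the tool from outside, world axes, zero at the start; "ft_torque": the same for the moment, N m; "gripper_width": opening from 0.0 (shut) to 1.0 (fully open); "grip_force": force on a finger pad.
Only numpy, scipy, OpenCV 4.12 (cv2) and the standard library are available. Lean on these libraries where they do the work, as an engineer would, in place of code of your own. Each camera call takes 0.05 s, during which the arm holds its last target. There are 200 camera calls.

## Working session

There is one attempt and no reset: what is moved stays moved. The work goes in short steps, Python scripts to look and compute and a tool call to move; the robot and the scene stay as the last step left them, time stands still between calls to the robot, and variables do not carry over. Pictures are saved under pics/ and viewed, at most 10 in all, crops included, and the job is handed in when it is done.

Besides the shell and the picture viewer there is one more tool, called after "Emit:" as a command line: name --argument value ..., lists and objects as JSON in quotes. jog_arm: Moves the arm, as the interface text tells. Its arguments: {"type":"object","properties":{"rows":{"type":"array","items":{"type":"number"}},"fingers":{"type":"number"},"grip_force":{"type":"number"}},"required":["rows"]}

```bash
mkdir -p pics; ls; python3 - <<'E'
from plant import robot,get_image,get_calibration
import cv2,numpy as np
for n in ["scene","side","wrist"]:
    im=get_image(n); cv2.imwrite(f"pics/{n}0.png",im[:,:,::-1])
    c=get_calibration(n); print(n,{k:np.round(v,4).tolist() if not isinstance(v,str) else v for k,v in c.items()})
print(robot.sense())
E
```

```text
pics
scene {'mtx': [[425.5655, 0.0, 320.5728], [0.0, 425.5655, 204.5887], [0.0, 0.0, 1.0]], 'origin': [1.0005, 0.0828, 0.7528], 'orientation': [0.4096, 0.6363, 1.9046]}
side {'mtx': [[433.3119, 0.0, 315.9631], [0.0, 433.3119, 193.6986], [0.0, 0.0, 1.0]], 'origin': [0.3596, -0.5465, 0.6725], 'orientation': [0.7167, -0.1682, -0.4085]}
wrist {'mtx': [[309.7069, 0.0, 323.2233], [0.0, 309.7069, 203.3376], [0.0, 0.0, 1.0]], 'hand_eye': [[0.0003, 0.952, 0.306, 0.0849], [1.0, -0.0, -0.001, 0.0002], [-0.0009, 0.306, -0.952, -0.1616], [0.0, 0.0, 0.0, 1.0]]}
{'time_s': 0.15, 'joint_pos': array([-1.42210065e+00,  3.59343740e-01,  1.51119637e+00, -1.81678449e-05,
        1.27248284e+00, -1.15096256e-01]), 'qvel': array([ 0.0010693 , -0.00260085, -0.00306398, -0.00028879, -0.00078674,
        0.00064253]), 'joint_torque': array([ 1.46616097e-03, -5.15755534e+01, -2.71009076e+01,  6.76315650e-02,
        3.05671035e-02, -7.71469468e-05]), 'eef_pos': array([ 0.15635412, -0.5787132 ,  0.22199542]), 'tcp_rot': array([-3.11288733e+00, -4.12983327e-01,  6.49802744e-05]), 'force': array([ 1.31032527,  0.25883666, -0.55928626]), 'ft_torque': array([ 0.02047397, -0.04176006, -0.00950268]), 'grip_force': 0.0, 'gripper_width': 1.0064562431431465}
```

View pics/scene0.png

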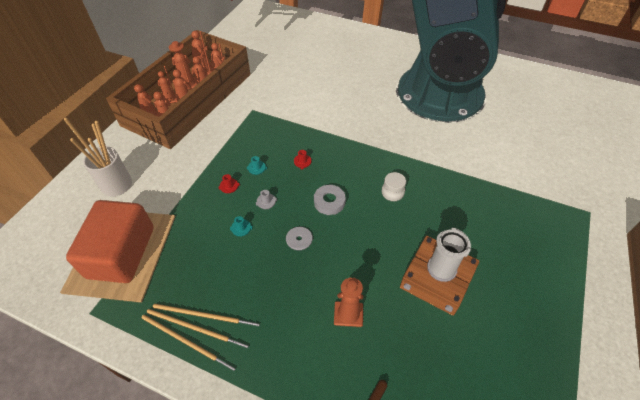

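View pics/side0.png

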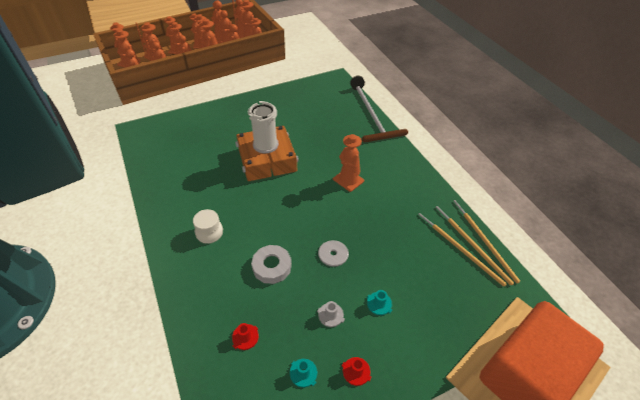

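The scene view shows the steel die at about (265,199), ring (329,200), spare (299,239) and mouth (453,240). In the side view the die is at (330,312), ring (272,264) and mouth (263,110). I'll enlarge these next.

```bash
cat >h.py <<'E'
import numpy as np,cv2
from scipy.spatial.transform import Rotation as R
from plant import robot,get_image,get_calibration
def cam(n,st=None):
    c=get_calibration(n); K=np.array(c["mtx"])
    if n!="wrist": return K,np.array(c["origin"]),R.from_rotvec(c["orientation"]).as_matrix()
    H=np.array(c["hand_eye"]); Rt=R.from_rotvec(st["tcp_rot"]).as_matrix()
    return K,Rt@H[:3,3]+st["eef_pos"],Rt@H[:3,:3]
def ray(n,u,v,st=None):
    K,o,Rm=cam(n,st); a=np.array([(u-K[0,2])/K[0,0],(v-K[1,2])/K[1,1]])
    if n=="wrist":
        r=np.hypot(*a); a=a/r*np.sin(r) if r>1e-9 else a; d=np.array([a[0],-a[1],-np.cos(r)])
    else: d=np.array([a[0],-a[1],-1])
    return o,Rm@d
def atz(n,u,v,z,st=None):
    o,d=ray(n,u,v,st); return o+d*(z-o[2])/d[2]
def proj(n,P,st=None):
    K,o,Rm=cam(n,st); p=(np.atleast_2d(P)-o)@Rm; x,y,w=p[:,0],-p[:,1],-p[:,2]
    if n=="wrist":
        s=np.hypot(x,y); t=np.arctan2(s,w); x,y=x/s*t,y/s*t
    else: x,y=x/w,y/w
    return np.c_[K[0,0]*x+K[0,2],K[1,1]*y+K[1,2]]
E
python3 - <<'E'
from h import *
s=cv2.imread("pics/scene0.png");d=cv2.imread("pics/side0.png")
def c(im,u,v,h=22): return cv2.resize(im[v-h:v+h,u-h:u+h],(264,264),interpolation=cv2.INTER_CUBIC)
cv2.imwrite("pics/m0.png",np.vstack([np.hstack([c(s,265,199),c(s,329,200),c(s,453,240)]),np.hstack([c(d,330,312),c(d,272,264),c(d,263,112)])]))
for n,l in [("scene",[("die",265,200,.016),("ring",329,199,.02),("mouth",453,240,.14),("spare",299,239,.006),("jar",394,181,.045),("fig",349,315,0)]),("side",[("die",331,313,.016),("ring",272,261,.02),("mouth",263,109,.14),("spare",334,253,.006),("jar",206,218,.045),("fig",350,180,0)])]:
    for nm,u,v,z in l: print(n,nm,atz(n,u,v,z).round(4))
E
```

```text
scene die [ 0.5343 -0.2578  0.016 ]
scene ring [ 0.4789 -0.1298  0.02  ]
scene mouth [0.5611 0.1313 0.14  ]
scene spare [ 0.5896 -0.1499  0.006 ]
scene jar [ 0.3953 -0.0128  0.045 ]
scene fig [0.6989 0.0042 0.    ]
side die [ 0.5255 -0.2628  0.016 ]
side ring [ 0.4729 -0.132   0.02  ]
side mouth [0.5634 0.1339 0.14  ]
side spare [ 0.5854 -0.1539  0.006 ]
side jar [ 0.3911 -0.0103  0.045 ]
side fig [0.702  0.0036 0.    ]
```

View pics/m0.png

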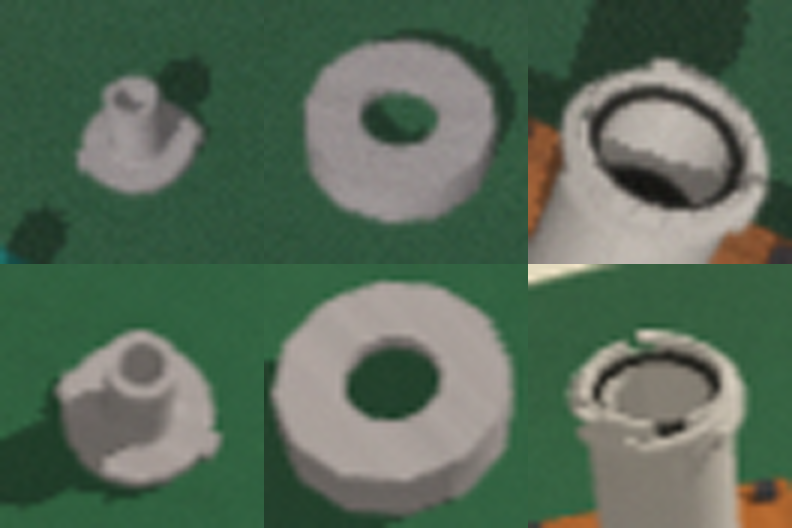

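Crops: the spout tops are at scene (264.7,193.2) and side (331.8,306.0). The ring lies lip up, and the mouth notches are faintly visible. I'll move the wrist camera over the die and ring for precise views.

Emit:
jog_arm --rows '[20, -13, 3, 0, 0, 0, 20, -13, 3, 0, 0, 0, 20, -13, 3, 0, 0, 0, 20, -13, 3, 0, 0, 0, 20, -13, 3, 0, 0, 0]'

```text
time_s: 0.65
eef_pos: [0.3166, -0.3991, 0.1921]
tcp_rot: [-3.113, -0.413, -0.0]
force: [0.4, -0.6, 0.9]
gripper_width: 1.001
grip_force: 0.0
```

Emit:
jog_arm --rows '[20, -13, 4, 0, 0, 0, 20, -13, 4, 0, 0, 0, 20, -13, 4, 0, 0, 0, 20, -13, 4, 0, 0, 0, 20, -13, 4, 0, 0, 0]'

```text
time_s: 1.15
eef_pos: [0.4759, -0.2216, 0.1522]
tcp_rot: [-3.114, -0.414, 0.0]
force: [0.8, -0.7, -0.0]
gripper_width: 0.997
grip_force: 0.0
```

Emit:
jog_arm --rows '[2, -1, 0, 0, 0, 0, 2, -1, 0, 0, 0, 0, 2, -1, 0, 0, 0, 0]'

```text
time_s: 1.45
eef_pos: [0.4913, -0.2089, 0.1524]
tcp_rot: [-3.114, -0.416, 0.001]
force: [0.6, -0.5, 0.2]
gripper_width: 1.001
grip_force: 0.0
```

```bash
python3 - <<'E'
from h import *
import pickle
st=robot.sense(); im=get_image("wrist")[:,:,::-1]; pickle.dump((st,im),open("w1.pkl","wb"))
cv2.imwrite("pics/w1.png",im); print(st["time_s"],st["eef_pos"],st["tcp_rot"])
a=[ray("scene",264.7,193.2),ray("side",331.8,306)]
print([atz("scene",264.7,193.2,.032),atz("side",331.8,306,.032)])
for p in [[.532,-.262,.032],[.476,-.131,.02],[.587,-.152,.006]]: print(proj("wrist",p,st))
E
```

```text
1.45 [ 0.49126363 -0.20892504  0.1524461 ] [-3.11392648e+00 -4.15542305e-01  1.24413545e-03]
[array([ 0.52834673, -0.25979222,  0.032     ]), array([ 0.52795181, -0.25934151,  0.032     ])]
[[388.4246164 171.7545141]]
[[243.95806966 188.66706801]]
[[292.24008434  84.72860765]]
```

View pics/w1.png

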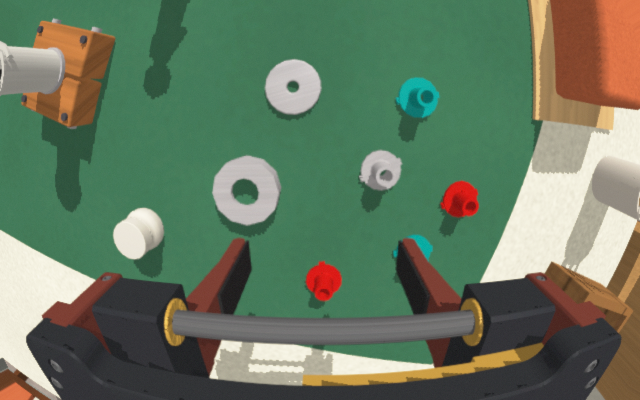

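The wrist view shows the die at (380,171) with its spout top at about (386,175), the ring at (246,190) and the spare at (293,87). The extruder is at the top left. I'll enlarge the die and ring.

```bash
python3 - <<'E'
from h import *
im=cv2.imread("pics/w1.png")
a=cv2.resize(im[146:196,355:405],(400,400),interpolation=cv2.INTER_CUBIC)
b=cv2.resize(im[150:230,206:286],(400,400),interpolation=cv2.INTER_CUBIC)
cv2.imwrite("pics/w1c.png",np.hstack([a,b]))
E
```

```text
(no output)
```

View pics/w1c.png

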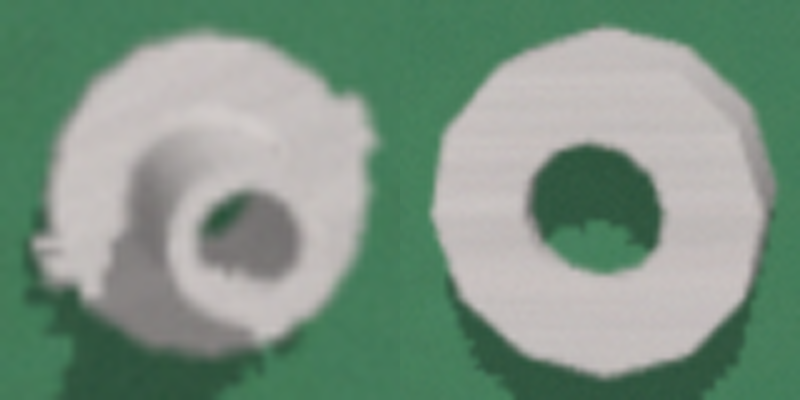

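```bash
python3 - <<'E'
from h import *
import pickle
st,im=pickle.load(open("w1.pkl","rb"))
f=lambda u,v,z:atz("wrist",u,v,z,st)
sp=f(386,176,.032); e1=f(355+369/8,146+120/8,.004); e2=f(355+42/8,146+262/8,.004); fl=f(355+210/8,146+195/8,.006)
print("spout",sp,"ears",e1,e2,(e1+e2)/2,np.degrees(np.arctan2(*(e1-e2)[[1,0]])),np.linalg.norm(e1-e2),"fl",fl)
g=lambda x,y:f(206+(x-400)/5,150+y/5,.02)
c=g(597,207);print("ring",c)
V=[g(*p) for p in [(606,27),(690,45),(752,105),(770,195),(745,300),(690,355),(607,377),(530,355),(460,300),(432,215),(445,130),(500,65)]]
c2=np.mean(V,0);print(c2);
for v in V: d=v-c2;print(np.hypot(*d[:2]).round(4),np.degrees(np.arctan2(d[1],d[0])).round(1))
Rt=R.from_rotvec(st["tcp_rot"]).as_matrix();print(Rt.round(3))
T=np.array([.528,-.2595,.032-.006+.019]);print("to die (z later)",Rt.T@(T-st["eef_pos"])*100)
# compare with other cameras
for n,u,v in[("scene",264+65.7,177.6+20),("side",272-22+(392-264)/6,264-22+(378-264)/6)]:print(n,atz(n,u,v,.02))
E
```

```text
spout [ 0.52744218 -0.26101908  0.032     ] ears [ 0.54252418 -0.27896633  0.004     ] [ 0.51273396 -0.24315633  0.004     ] [ 0.52762907 -0.26106133  0.004     ] -50.24304576812807 0.04658124796588443 fl [ 0.52748355 -0.26120864  0.006     ]
ring [ 0.47358145 -0.13301217  0.02      ]
[ 0.47338027 -0.13347803  0.02      ]
0.037 9.4
0.0387 -16.6
0.0384 -41.9
0.0352 -70.6
0.035 -108.5
0.0357 -136.5
0.0365 -166.7
0.0363 166.1
0.0376 136.7
0.0363 107.0
0.0358 77.3
0.0352 47.3
[[ 0.965  0.262 -0.001]
 [ 0.262 -0.965 -0.   ]
 [-0.001 -0.    -1.   ]]
to die (z later) [ 2.22724012  5.84561847 10.74191148]
scene [ 0.47476642 -0.12989485  0.02      ]
side [ 0.47179602 -0.13155464  0.02      ]
```

Emit:
jog_arm --rows '[2.2, 5.9, 3, 0, 0, 0, 2.2, 5.9, 8, 0, 0, 0, 2.2, 5.9, 10, 0, 0, 0, 2.2, 5.9, 10, 0, 0, 0]' --fingers 0.5

```text
time_s: 1.9
eef_pos: [0.5242, -0.2603, 0.0488]
tcp_rot: [-3.11, -0.408, 0.01]
force: [-0.8, 0.8, 0.2]
gripper_width: 0.674
grip_force: 0.0
```

Emit:
jog_arm --rows '[0, 0, 2, 0, 0, 0, 0, 0, 4, 0, 0, 0, 0, 0, 4.2, 0, 0, 0, 0, 0, 4.2, 0, 0, 0]'

```text
time_s: 2.3
eef_pos: [0.5278, -0.2607, 0.0118]
tcp_rot: [3.114, 0.412, 0.0]
force: [-0.5, 0.2, -0.3]
gripper_width: 0.502
grip_force: 0.0
```

Emit:
jog_arm --rows '[0, 0, 0, 0, 0, 0, 0, 0, 0, 0, 0, 0, 0, 0, 0, 0, 0, 0, 0, 0, 0, 0, 0, 0, 0, 0, 0, 0, 0, 0]' --fingers 0.1 --grip_force 20

```text
time_s: 2.8
eef_pos: [0.5286, -0.2605, 0.0115]
tcp_rot: [3.114, 0.413, 0.001]
force: [-0.9, 0.5, 6.6]
gripper_width: 0.219
grip_force: 20.0
```

Emit:
jog_arm --rows '[0, 0, -3, 0, 0, 0, 0, 0, -7, 0, 0, 0, 0, -1, -12, 0, 0, 0, 0.5, -4, -16, 0, 0, 0, 1, -8, -19, 0, 0, 0]'

```text
time_s: 3.3
eef_pos: [0.5183, -0.1823, 0.2027]
tcp_rot: [3.112, 0.41, 0.005]
force: [0.4, 0.5, -0.6]
gripper_width: 0.223
grip_force: 20.0
```

Emit:
jog_arm --rows '[0.7, -5, 0, 0, 0, 0, 1.5, -10, 0, 0, 0, 0, 2.2, -15, 0, 0, 0, 0, 3, -20, 0, 0, 0, 0, 3.5, -25, 0, 0, 0, 0]'

```text
time_s: 3.8
eef_pos: [0.4855, 0.0685, 0.2]
tcp_rot: [-3.114, -0.413, -0.001]
force: [0.5, 1.0, -0.1]
gripper_width: 0.221
grip_force: 20.0
```

Emit:
jog_arm --rows '[0.5, -3, 0, 0, 0, 0, 0.5, -4, 0, 0, 0, 0, 0.5, -4, 0, 0, 0, 0, 0.5, -4, 0, 0, 0, 0]'

```text
time_s: 4.2
eef_pos: [0.4806, 0.1056, 0.1998]
tcp_rot: [3.114, 0.413, -0.0]
force: [0.5, -0.2, -0.7]
gripper_width: 0.222
grip_force: 20.0
```

```bash
python3 - <<'E'
from h import *
import pickle
st=robot.sense(); im=get_image("wrist")[:,:,::-1]; pickle.dump((st,im),open("w2.pkl","wb"))
print(st["time_s"],st["eef_pos"],st["tcp_rot"],st["joint_pos"],st["force"])
p=proj("wrist",[.562,.1325,.14],st)[0];print(p)
u,v=p.astype(int);h=50
a=cv2.resize(im[max(v-h,0):v+h,u-h:u+h],None,fx=5,fy=5,interpolation=cv2.INTER_CUBIC)
b=np.zeros((a.shape[0],300,3),np.uint8); q=cv2.resize(im,(300,188)); b[:188]=q
c=proj("wrist",st["eef_pos"][None],st)[0].astype(int); print(c)
q=cv2.resize(im[c[1]-37:c[1]+38,c[0]-37:c[0]+38],(300,300),interpolation=cv2.INTER_CUBIC); b[190:490]=q
cv2.imwrite("pics/w2.png",np.hstack([a,b])); print(a.shape)
E
```

```text
4.2 [0.48060074 0.10555374 0.19981434] [ 3.11359885e+00  4.13368869e-01 -1.89190861e-04] [ 7.62414318e-02  2.28119022e-01  1.76655798e+00 -7.45341040e-04
  1.14699850e+00  1.38336322e+00] [ 0.54934208 -0.20170745 -0.73107157]
[315.87433925 105.95796392]
[322 256]
(500, 500, 3)
```

View pics/w2.png

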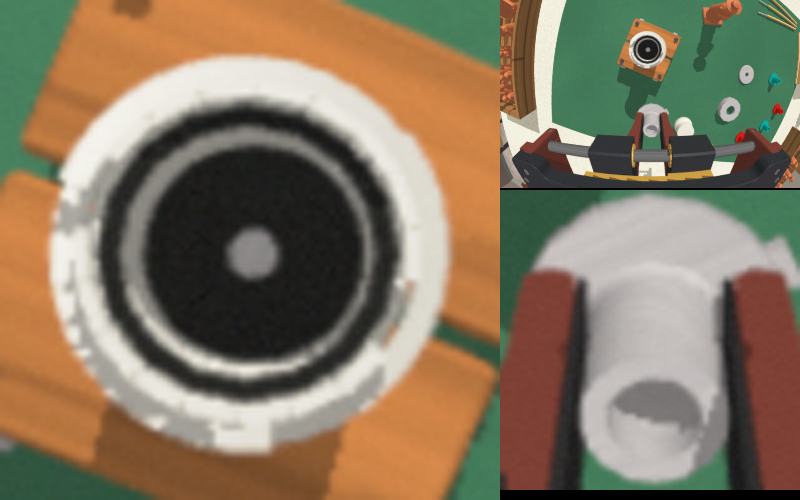

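The crop shows the mouth centred at about (251,252), with notches near (75,195) and (400,310). The held die's right ear is at (780,255). A polar unwrap will give the notch angle.

```bash
python3 - <<'E'
from h import *
import pickle
st,im=pickle.load(open("w2.pkl","rb"))
f=lambda x,y,z:atz("wrist",265+x/5,55+y/5,z,st)
c=f(251,253,.14);c2=f(250,250,.136);print("mouth",c,c2)
for nm,a,b,z in[("notch",(75,195),(400,310),.14),("gap",(35,172),(465,345),.045)]:
    d=f(*a,z)-f(*b,z);print(nm,np.degrees(np.arctan2(d[1],d[0])))
e=atz("wrist",355,235.2,st["eef_pos"][2]-.0075,st);d=e-st["eef_pos"];print("ear",np.degrees(np.arctan2(d[1],d[0])),np.hypot(*d[:2]))
th=np.radians(np.arange(0,360,.5)-90);out=[]
for z in(.14,.136):
    r=np.arange(.030,.016,-.0001)
    P=np.stack([c[0]+r[:,None]*np.cos(th),c[1]+r[:,None]*np.sin(th),np.full((len(r),len(th)),z)],-1)
    uv=proj("wrist",P.reshape(-1,3),st).reshape(len(r),len(th),2).astype(np.float32)
    o=cv2.remap(np.ascontiguousarray(im),uv[...,0],uv[...,1],cv2.INTER_CUBIC)
    for k in range(0,720,40): cv2.line(o,(k,0),(k,6 if k%180 else 14),(0,0,255),1)
    out.append(cv2.resize(o,(720,280)))
cv2.imwrite("pics/pol.png",np.vstack(out))
E
```

```text
mouth [0.56212567 0.1330248  0.14      ] [0.56250292 0.13337318 0.136     ]
notch 84.97588491331878
gap 82.61723588357853
ear -46.374405762059645 0.021992326304435254
```

View pics/pol.png

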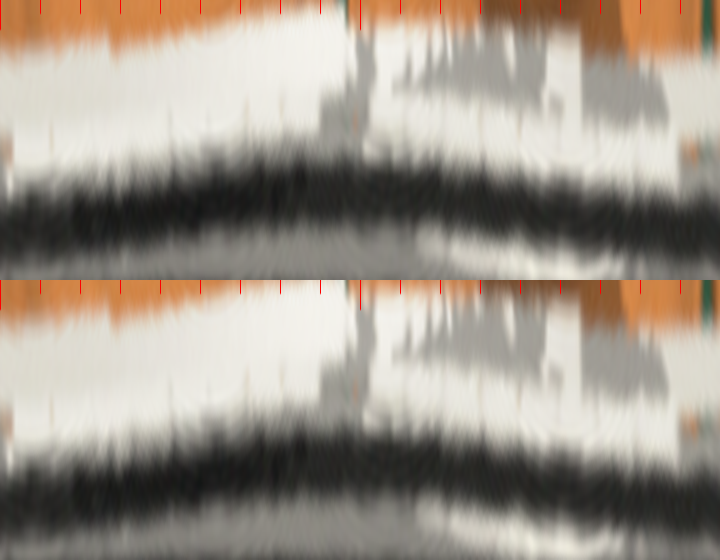

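Notch centres read about 81–83°, so extruder y is about 82.5°, and the mouth is near (0.5623,0.134). Next I'll measure the held die against the tool.

```bash
python3 - <<'E'
from h import *
import pickle
st,im=pickle.load(open("w2.pkl","rb"))
Rt=R.from_rotvec(st["tcp_rot"]).as_matrix()
s=atz("wrist",323.75,277.75,st["eef_pos"][2]+.0205,st);o=Rt.T@(s-st["eef_pos"]);print("spout in tool mm",o*1e3)
# where did the TCP say the die was, fisheye fit of flange
for m in ([.5623,.1340],[.5617,.1325]):
    d=Rt.T@np.r_[np.array(m)-st["eef_pos"][:2],0]*100;print(m,d)
g=cv2.cvtColor(im[90:125,290:345],cv2.COLOR_BGR2GRAY)
# ear crop
cv2.imwrite("pics/e.png",cv2.resize(im[205:270,285:375],(720,520),interpolation=cv2.INTER_CUBIC))
E
```

```text
spout in tool mm [ -1.90463339   0.58947705 -20.49922411]
[0.5623, 0.134] [ 8.62914606e+00 -6.14339600e-01 -2.19619970e-03]
[0.5617, 0.1325] [ 8.53208567e+00 -4.85191351e-01 -2.09179482e-03]
```

View pics/e.png

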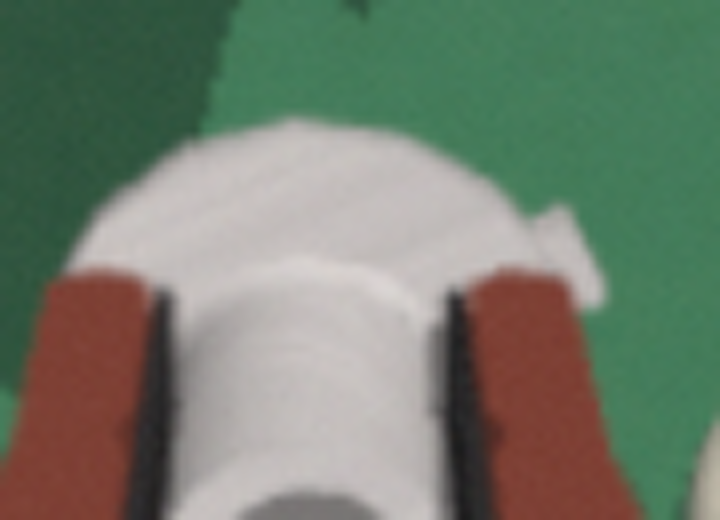

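The ear tip's midpoint is at crop (587,250), and the flange's far edge is at (295,121).

```bash
python3 - <<'E'
from h import *
import pickle
from scipy.optimize import least_squares
st,im=pickle.load(open("w2.pkl","rb"))
Rt=R.from_rotvec(st["tcp_rot"]).as_matrix(); t=lambda x,y,dz:(Rt.T@(atz("wrist",285+x/8,205+y/8,st["eef_pos"][2]+dz,st)-st["eef_pos"])*1e3)
F=np.array([t(x,y,-.0055) for x,y in[(100,215),(190,145),(295,121),(400,136),(480,177),(520,210)]])
r=least_squares(lambda p:np.hypot(*(F[:,:2]-p).T)-21,[0,0]);print("flange c",r.x,r.fun.round(2))
for p in[(567,207),(587,250),(607,290)]:
    e=t(*p,-.0075);d=e[:2]-r.x;print(e,np.hypot(*d),np.degrees(np.arctan2(d[1],d[0])))
E
```

```text
flange c [-0.21378486  0.65931004] [-0.32  0.19  0.21  0.03 -0.15 -0.1 ]
[13.30355591 19.73931971  7.51010391] 23.38301243479069 54.68411983731547
[ 9.79004362 21.38619103  7.51190884] 23.01478177059657 64.23572120917534
[ 6.46629968 23.05254797  7.51368698] 23.36836824531786 73.38973107613323
```

Emit:
jog_arm --rows '[2, -0.2, 0, 0, 0, 8, 4.5, -0.4, 0, 0, 0, 16, 7, -0.6, 0, 0, 0, 24, 8.65, -0.68, 0, 0, 0, 32, 8.65, -0.68, 0, 0, 0, 40]'

```text
time_s: 4.75
eef_pos: [0.5653, 0.1341, 0.1997]
tcp_rot: [-3.065, 0.689, -0.003]
force: [0.4, 0.1, -0.8]
gripper_width: 0.225
grip_force: 20.0
```

Emit:
jog_arm --rows '[0, 0, 1, 0, 0, 7.9, 0, 0, 2.5, 0, 0, 7.9, 0, 0, 3.4, 0, 0, 7.9, 0, 0, 3.6, 0, 0, 7.9, 0, 0, 3.6, 0, 0, 7.9]'

```text
time_s: 5.25
eef_pos: [0.5622, 0.1348, 0.1636]
tcp_rot: [3.013, -0.888, -0.001]
force: [-0.1, 0.0, -0.5]
gripper_width: 0.222
grip_force: 20.0
```

```bash
python3 - <<'E'
from h import *
import pickle
st=robot.sense(); im=get_image("wrist")[:,:,::-1]; pickle.dump((st,im),open("w3.pkl","wb"))
s=get_image("scene")[:,:,::-1]; d=get_image("side")[:,:,::-1]
print(st["time_s"],st["eef_pos"],st["tcp_rot"],st["joint_pos"],st["force"],st["ft_torque"])
c=proj("wrist",st["eef_pos"],st)[0].astype(int)
a=cv2.resize(im[c[1]-55:c[1]+35,c[0]-55:c[0]+55],(660,540),interpolation=cv2.INTER_CUBIC)
f=lambda im,n:cv2.resize(im[(q:=proj(n,[.562,.133,.15],None)[0].astype(int))[1]-20:q[1]+20,q[0]-10:q[0]+10],(135,270),interpolation=cv2.INTER_CUBIC)
cv2.imwrite("pics/w3.png",np.hstack([a,np.vstack([f(s,"scene"),f(d,"side")])])); print(c)
E
```

```text
5.25 [0.56219654 0.13475293 0.16359868] [ 3.01321351e+00 -8.87708017e-01 -1.17452699e-03] [ 1.15800582e-01  3.87290933e-01  1.62698264e+00 -1.98817228e-05
  1.12813942e+00  2.25960545e+00] [-0.06514636  0.01313549 -0.54882095] [0.08621025 0.0054411  0.02906214]
[323 257]
```

View pics/w3.png

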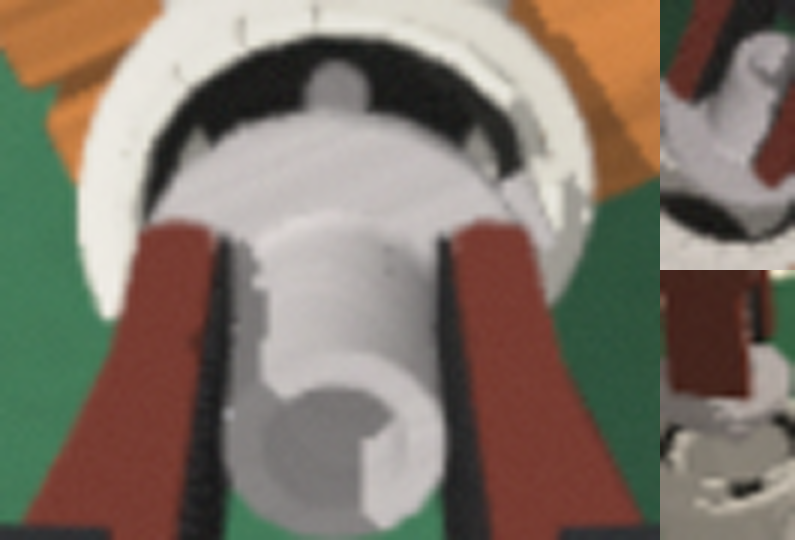

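The flange looks centred over the mouth, and the ear (530,200) lines up with the notch (560,200). I'll lower it gently, feeling for contact.

Emit:
jog_arm --rows '[0, 0, 0.5, 0, 0, 0, 0, 0, 0.8, 0, 0, 0, 0, 0, 1.0, 0, 0, 0, 0, 0, 1.1, 0, 0, 0, 0, 0, 1.1, 0, 0, 0]'

```text
time_s: 5.9
eef_pos: [0.562, 0.1356, 0.1527]
tcp_rot: [3.014, -0.886, -0.001]
force: [0.6, -0.0, -0.3]
gripper_width: 0.222
grip_force: 20.0
```

Emit:
jog_arm --rows '[0, 0, 0.05, 0, 0, 0, 0, 0, 0.1, 0, 0, 0, 0, 0, 0.1, 0, 0, 0]'

```text
time_s: 6.2
eef_pos: [0.5622, 0.1356, 0.1519]
tcp_rot: [-3.014, 0.886, -0.0]
force: [-0.5, -0.3, 0.1]
gripper_width: 0.222
grip_force: 20.0
```

Emit:
jog_arm --rows '[0, 0, 0.05, 0, 0, 0, 0, 0, 0.05, 0, 0, 0, 0, 0, 0.05, 0, 0, 0]'

```text
time_s: 6.5
eef_pos: [0.5622, 0.1356, 0.1514]
tcp_rot: [-3.014, 0.887, 0.0]
force: [-0.0, -1.1, -1.4]
gripper_width: 0.221
grip_force: 20.0
```

Emit:
jog_arm --rows '[0.04, 0.07, 0, 0, 0, 0, 0.04, 0.07, 0.05, 0, 0, 0, 0.04, 0.07, 0.05, 0, 0, 0]'

```text
time_s: 6.8
eef_pos: [0.5621, 0.1347, 0.1508]
tcp_rot: [-3.014, 0.887, 0.0]
force: [-0.5, 0.0, -0.5]
gripper_width: 0.219
grip_force: 20.0
```

Emit:
jog_arm --rows '[0, 0, 0.05, 0, 0, 0, 0, 0, 0.05, 0, 0, 0, 0, 0, 0.05, 0, 0, 0]'

```text
time_s: 7.1
eef_pos: [0.5621, 0.1348, 0.1503]
tcp_rot: [-3.014, 0.887, 0.0]
force: [0.3, 0.4, -1.1]
gripper_width: 0.224
grip_force: 20.0
```

Emit:
jog_arm --rows '[0, 0, 0.05, 0, 0, 0, 0, 0, 0.05, 0, 0, 0]'

```text
time_s: 7.3
eef_pos: [0.5621, 0.1348, 0.1498]
tcp_rot: [-3.014, 0.887, 0.0]
force: [-0.1, 0.3, -1.0]
gripper_width: 0.223
grip_force: 20.0
```

Emit:
jog_arm --rows '[0, 0, 0.05, 0, 0, 0, 0, 0, 0.05, 0, 0, 0]'

```text
time_s: 7.5
eef_pos: [0.5622, 0.1348, 0.1494]
tcp_rot: [-3.014, 0.887, -0.0]
force: [0.1, -0.3, -0.2]
gripper_width: 0.221
grip_force: 20.0
```

Emit:
jog_arm --rows '[0, 0, 0.05, 0, 0, 0, 0, 0, 0.05, 0, 0, 0]'

```text
time_s: 7.7
eef_pos: [0.5623, 0.1347, 0.1489]
tcp_rot: [-3.014, 0.887, -0.0]
force: [0.4, -0.1, -0.4]
gripper_width: 0.22
grip_force: 20.0
```

Emit:
jog_arm --rows '[0, 0, 0.05, 0, 0, 0, 0, 0, 0.05, 0, 0, 0]'

```text
time_s: 7.9
eef_pos: [0.5623, 0.1347, 0.1484]
tcp_rot: [-3.014, 0.887, -0.0]
force: [0.4, -0.1, 0.3]
gripper_width: 0.22
grip_force: 20.0
```

Emit:
jog_arm --rows '[0, 0, 0.05, 0, 0, 0, 0, 0, 0.05, 0, 0, 0]'

```text
time_s: 8.1
eef_pos: [0.5623, 0.1347, 0.1479]
tcp_rot: [-3.014, 0.887, -0.0]
force: [-0.5, -0.9, -0.3]
gripper_width: 0.223
grip_force: 20.0
```

Emit:
jog_arm --rows '[0, 0, 0.03, 0, 0, 0, 0, 0, 0.03, 0, 0, 0]'

```text
time_s: 8.3
eef_pos: [0.5623, 0.1347, 0.1476]
tcp_rot: [-3.014, 0.887, -0.0]
force: [-0.7, -2.1, -0.5]
gripper_width: 0.225
grip_force: 20.0
```

Emit:
jog_arm --rows '[0, 0, 0.03, 0, 0, 0, 0, 0, 0.03, 0, 0, 0]'

```text
time_s: 8.5
eef_pos: [0.5623, 0.1347, 0.1474]
tcp_rot: [-3.014, 0.887, -0.0]
force: [0.3, -0.8, 0.8]
gripper_width: 0.223
grip_force: 20.0
```

Emit:
jog_arm --rows '[0, 0, 0.02, 0, 0, 0, 0, 0, 0.02, 0, 0, 0]'

```text
time_s: 8.7
eef_pos: [0.5623, 0.1347, 0.1473]
tcp_rot: [-3.014, 0.887, -0.0]
force: [0.6, -0.9, 1.9]
gripper_width: 0.219
grip_force: 20.0
```

Emit:
jog_arm --rows '[0, 0, 0.02, 0, 0, 0, 0, 0, 0.02, 0, 0, 0]'

```text
time_s: 8.9
eef_pos: [0.5623, 0.1347, 0.1472]
tcp_rot: [-3.014, 0.887, -0.001]
force: [-0.6, -1.6, 3.6]
gripper_width: 0.221
grip_force: 20.0
```

Contact came at 0.1474, which is the home height. Next I'll release, lift, and travel to the ring while rotating.

Emit:
jog_arm --rows '[0, 0, 0, 0, 0, 0, 0, 0, 0, 0, 0, 0, 0, 0, 0, 0, 0, 0, 0, 0, 0, 0, 0, 0, 0, 0, 0, 0, 0, 0]' --fingers 0.5

```text
time_s: 9.4
eef_pos: [0.562, 0.1348, 0.1467]
tcp_rot: [3.014, -0.887, -0.001]
force: [0.1, -0.1, 0.7]
gripper_width: 0.5
grip_force: 0.0
```

Emit:
jog_arm --rows '[0, 0, -0.5, 0, 0, 0, 0, 0, -2, 0, 0, 0, 0, 0, -5, 0, 0, 0, 0, 0, -8, 0, 0, 0, 0, 0, -9.3, 0, 0, 0]'

```text
time_s: 9.9
eef_pos: [0.5637, 0.135, 0.243]
tcp_rot: [-3.012, 0.886, -0.007]
force: [-0.0, 0.9, -0.4]
gripper_width: 0.499
grip_force: 0.0
```

Emit:
jog_arm --rows '[0.7, 2.7, 0, 0, 0, -7.6, 1.4, 5.4, 0, 0, 0, -15.3, 2.1, 8.1, 0, 0, 0, -22.9, 2.8, 10.9, 0, 0, 0, -30.6, 3.5, 13.6, 0, 0, 0, -38.2]'

```text
time_s: 10.4
eef_pos: [0.5171, 0.0005, 0.2395]
tcp_rot: [-3.138, -0.157, 0.001]
force: [0.5, -0.3, -0.1]
gripper_width: 0.501
grip_force: 0.0
```

Emit:
jog_arm --rows '[-1.1, 2.6, 0, 0, 0, -7.6, -2.2, 5.2, 0, 0, 0, -15.3, -3.3, 7.7, 0, 0, 0, -22.9, -4.5, 10.3, 0, 0, 0, -30.6, -5.6, 12.9, 0, 0, 0, -38.2]'

```text
time_s: 10.9
eef_pos: [0.4735, -0.1331, 0.2395]
tcp_rot: [-2.913, -1.175, 0.001]
force: [0.9, 0.3, -0.4]
gripper_width: 0.498
grip_force: 0.0
```

Emit:
jog_arm --rows '[0, 0, 2, 0, 0, -7.6, 0, 0, 4, 0, 0, -15.3, 0, 0, 6, 0, 0, -22.9, 0, 0, 8, 0, 0, -30.6, 0, 0, 8, 0, 0, -38.2]' --fingers 1.0

```text
time_s: 11.4
eef_pos: [0.4721, -0.1314, 0.157]
tcp_rot: [-2.365, -2.06, 0.004]
force: [-0.0, 0.5, 0.4]
gripper_width: 0.919
grip_force: 0.0
```

Emit:
jog_arm --rows '[0, 0, 2, 0, 0, -7.6, 0, 0, 4, 0, 0, -15.3, 0, 0, 6, 0, 0, -22.9, 0, 0, 8, 0, 0, -30.6, 0, 0, 8, 0, 0, -38.2]'

```text
time_s: 11.9
eef_pos: [0.4722, -0.1313, 0.0773]
tcp_rot: [-1.56, -2.721, 0.001]
force: [-0.8, -0.0, -0.2]
gripper_width: 0.998
grip_force: 0.0
```

```bash
python3 - <<'E'
from h import *
st=robot.sense();print(st["time_s"],st["eef_pos"],st["joint_pos"],st["gripper_width"])
Rt=R.from_rotvec(st["tcp_rot"]).as_matrix();print(Rt.round(3));print(Rt.T@(np.array([.4737,-.132,.004])-st["eef_pos"])*100)
s=get_image("scene")[:,:,::-1]; d=get_image("side")[:,:,::-1];w=get_image("wrist")[:,:,::-1]
for n,i in(("s1",s),("d1",d),("w4",w)):cv2.imwrite(f"pics/{n}.png",i)
E
```

```text
11.9 [ 0.47223295 -0.1313226   0.07727434] [-4.12348441e-01  3.97764718e-01  1.89707411e+00  1.31053180e-04
  8.51829161e-01 -9.41763576e-01] 0.9979386212379857
[[-0.505  0.863 -0.005]
 [ 0.863  0.505  0.002]
 [ 0.004 -0.003 -1.   ]]
[-0.16304116  0.11372034  7.32651915]
```

Emit:
jog_arm --rows '[-0.16, 0.11, 3, 0, 0, 0, -0.16, 0.11, 5.5, 0, 0, 0, -0.16, 0.11, 7, 0, 0, 0, -0.16, 0.11, 7.2, 0, 0, 0, -0.16, 0.11, 7.2, 0, 0, 0]'

```text
time_s: 12.55
eef_pos: [0.4762, -0.1331, 0.008]
tcp_rot: [-1.573, -2.719, -0.0]
force: [0.0, -0.1, -1.0]
gripper_width: 1.003
grip_force: 0.0
```

Emit:
jog_arm --rows '[0, 0, 0, 0, 0, 0, 0, 0, 0, 0, 0, 0, 0, 0, 0, 0, 0, 0, 0, 0, 0, 0, 0, 0, 0, 0, 0, 0, 0, 0]' --fingers 0.6 --grip_force 15

```text
time_s: 13.05
eef_pos: [0.4763, -0.1333, 0.0086]
tcp_rot: [1.57, 2.72, -0.0]
force: [-1.7, -0.6, 6.4]
gripper_width: 0.775
grip_force: 15.0
```

Emit:
jog_arm --rows '[0, 0, 0, 0, 0, 0, 0, 0, 0, 0, 0, 0, 0, 0, 0, 0, 0, 0, 0, 0, 0, 0, 0, 0]' --fingers 1.0

```text
time_s: 13.45
eef_pos: [0.4761, -0.133, 0.0078]
tcp_rot: [-1.571, -2.721, -0.0]
force: [0.1, 1.3, 0.1]
gripper_width: 0.996
grip_force: 0.0
```

Emit:
jog_arm --rows '[0, 0, 0, 0, 0, -8, 0, 0, 0, 0, 0, -16, 0, 0, 0, 0, 0, -24, 0, 0, 0, 0, 0, -32, 0, 0, 0, 0, 0, -40]'

```text
time_s: 13.95
eef_pos: [0.4761, -0.133, 0.0077]
tcp_rot: [-0.536, -3.095, -0.0]
force: [-0.6, 0.0, -0.3]
gripper_width: 0.998
grip_force: 0.0
```

Emit:
jog_arm --rows '[0, 0, 0, 0, 0, -8, 0, 0, 0, 0, 0, -16, 0, 0, 0, 0, 0, -24, 0, 0, 0, 0, 0, -32, 0, 0, 0, 0, 0, -40]'

```text
time_s: 14.45
eef_pos: [0.4761, -0.133, 0.0077]
tcp_rot: [0.555, -3.092, -0.0]
force: [0.8, 0.0, -0.6]
gripper_width: 1.0
grip_force: 0.0
```

Emit:
jog_arm --rows '[0, 0, 0, 0, 0, -8, 0, 0, 0, 0, 0, -10, 0, 0, 0, 0, 0, -10, 0, 0, 0, 0, 0, -10]'

```text
time_s: 14.85
eef_pos: [0.4761, -0.133, 0.0078]
tcp_rot: [0.812, -3.035, -0.0]
force: [-0.7, -0.2, -0.2]
gripper_width: 0.998
grip_force: 0.0
```

Emit:
jog_arm --rows '[0, 0, 0, 0, 0, 0, 0, 0, 0, 0, 0, 0, 0, 0, 0, 0, 0, 0, 0, 0, 0, 0, 0, 0, 0, 0, 0, 0, 0, 0]' --fingers 0.6 --grip_force 20

```text
time_s: 15.35
eef_pos: [0.4758, -0.1328, 0.0078]
tcp_rot: [0.813, -3.034, -0.001]
force: [-0.5, 1.5, 1.0]
gripper_width: 0.775
grip_force: 20.0
```

```bash
python3 - <<'E'
from h import *
st=robot.sense();print(st["time_s"],st["eef_pos"],st["joint_pos"],st["gripper_width"],st["ft_torque"],st["force"])
Rt=R.from_rotvec(st["tcp_rot"]).as_matrix();print(Rt.round(3))
d=np.array([.562,.1347,.215])-st["eef_pos"];print(d,Rt.T@d*100)
E
```

```text
15.35 [ 0.47576011 -0.13278677  0.00778689] [-4.12283345e-01  5.20279462e-01  1.94078789e+00  3.24232055e-04
  6.81321097e-01 -2.50702962e+00] 0.7745548012661748 [ 0.37073403  0.03614389 -0.03134473] [-0.48494664  1.51142488  0.9869493 ]
[[-0.866 -0.5   -0.001]
 [-0.5    0.866  0.001]
 [ 0.     0.001 -1.   ]]
[0.08623989 0.26748677 0.20721311] [-20.83843291  18.86675412 -20.71335197]
```

Width 68.2 mm suggests the pads are on the vertices rather than the flats, so I'll check the ring's yaw numerically from the stored images.

```bash
python3 - <<'E'
from h import *
import pickle
st,im=pickle.load(open("w1.pkl","rb"));c=(.4735,-.133)
g=np.arange(-.06,.06,.0003);X,Y=np.meshgrid(c[0]+g,c[1]+g,indexing="ij")
uv=proj("wrist",np.stack([X,Y,0*X+.02],-1).reshape(-1,3),st).reshape(*X.shape,2).astype(np.float32)
o=cv2.remap(np.ascontiguousarray(im),uv[...,0],uv[...,1],cv2.INTER_LINEAR).astype(int)
h=cv2.cvtColor(o.astype(np.uint8),cv2.COLOR_BGR2HSV)
m=((h[...,1]<45)&(h[...,2]>170)).astype(np.uint8)
n,l,s,_=cv2.connectedComponentsWithStats(m);k=l[int(len(g)/2)+65,int(len(g)/2)] or 1+np.argmax(s[1:,4]);print(k,s[k])
cn,_=cv2.findContours((l==k).astype(np.uint8),cv2.RETR_EXTERNAL,cv2.CHAIN_APPROX_NONE)
p=max(cn,key=len)[:,0,:];P=np.c_[g[p[:,1]],g[p[:,0]]]  # x,y world offsets
ctr=(P.max(0)+P.min(0))/2;print("ctr",ctr+c)
for a in range(0,180,5):
    u=P@[np.cos(np.radians(a)),np.sin(np.radians(a))];print(a,round((u.max()-u.min())*1e3,1),end="; ")
d=P-ctr;th=np.degrees(np.arctan2(d[:,1],d[:,0]));r=np.hypot(*d.T)
for q in(12,):
    z=np.sum((r-r.mean())*np.exp(-1j*np.radians(th)*q));print("\nvertex phase mod30",np.degrees(-np.angle(z))/-12*-1, abs(z)/len(r)*1e3)
E
```

```text
1 [   94    83   226   238 34628]
ctr [ 0.47395 -0.13105]
0 71.1; 5 71.5; 10 71.7; 15 71.5; 20 70.8; 25 69.8; 30 68.6; 35 68.6; 40 68.8; 45 68.9; 50 68.8; 55 68.2; 60 67.4; 65 68.0; 70 68.7; 75 69.0; 80 68.9; 85 68.2; 90 67.5; 95 68.2; 100 69.0; 105 69.3; 110 69.0; 115 69.2; 120 70.0; 125 71.1; 130 72.1; 135 72.8; 140 72.9; 145 72.5; 150 71.8; 155 72.4; 160 73.1; 165 73.4; 170 73.1; 175 72.3; 
vertex phase mod30 -14.559035969567846 0.20129470887808124
```

Emit:
jog_arm --rows '[0, 0, -1, 0, 0, 0, 0, 0, -3, 0, 0, 0, 0, 0, -5, 0, 0, 0, 0, 0, -5, 0, 0, 0, 0, 0, -5, 0, 0, 0]'

```text
time_s: 15.85
eef_pos: [0.4766, -0.1333, 0.0583]
tcp_rot: [-0.813, 3.033, -0.002]
force: [0.3, -0.9, -1.3]
gripper_width: 0.771
grip_force: 20.0
```

```bash
python3 - <<'E'
from h import *
st=robot.sense();im=get_image("wrist")[:,:,::-1];c=proj("wrist",st["eef_pos"],st)[0].astype(int)
print(c,st["force"],st["gripper_width"],st["eef_pos"],st["joint_pos"])
import pickle;pickle.dump((st,im),open("w5.pkl","wb"))
w4=cv2.imread("pics/w4.png")
f=lambda i:cv2.resize(i[c[1]-75:c[1]+75,c[0]-80:c[0]+80],(560,525),interpolation=cv2.INTER_CUBIC)
a=cv2.resize(im[c[1]-75:c[1]+75,c[0]-80:c[0]+80],(400,375),interpolation=cv2.INTER_CUBIC);b=cv2.resize(w4[c[1]-75:c[1]+75,c[0]-80:c[0]+80],(400,375),interpolation=cv2.INTER_CUBIC)
cv2.imwrite("pics/w5.png",np.hstack([a,b]))
E
```

```text
[323 256] [ 0.25628506 -0.85023918 -1.29495948] 0.7713258745494597 [ 0.47663139 -0.1333285   0.05827054] [-4.12427979e-01  4.31500284e-01  1.90749050e+00  5.65700291e-06
  8.00881261e-01 -2.50711216e+00]
```

View pics/w5.png

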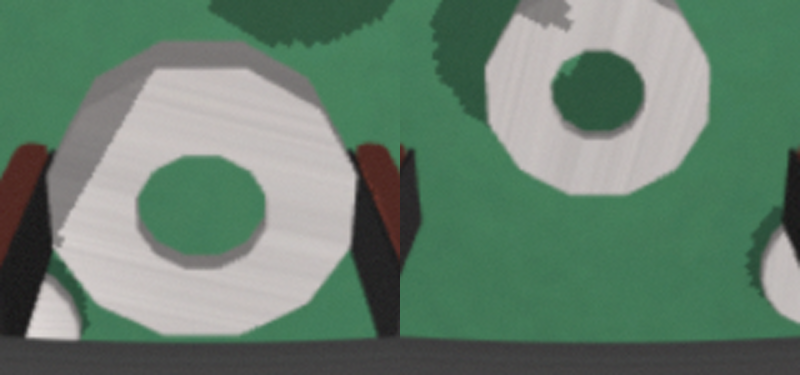

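The ring is held on its flats (left flat at (50,210), right at (355,210)), and it is level. I'll carry it above the mouth.

Emit:
jog_arm --rows '[0, 0, -4, 0, 0, 0, 0, 0, -8, 0, 0, 0, 0, 0, -12, 0, 0, 0, 0, 0, -15.2, 0, 0, 0, -2, 1.8, -15.2, 0, 0, 0]'

```text
time_s: 16.4
eef_pos: [0.4869, -0.1102, 0.2133]
tcp_rot: [-0.808, 3.03, -0.008]
force: [0.8, -0.7, -2.5]
gripper_width: 0.773
grip_force: 20.0
```

Emit:
jog_arm --rows '[-3.2, 2.9, 0, 0, 0, 0, -6.4, 5.8, 0, 0, 0, 0, -9.6, 8.7, 0, 0, 0, 0, -12.8, 11.6, 0, 0, 0, 0, -16, 14.5, 0, 0, 0, 0]'

```text
time_s: 16.9
eef_pos: [0.55, 0.0998, 0.2084]
tcp_rot: [0.813, -3.032, -0.001]
force: [0.9, -0.2, -2.0]
gripper_width: 0.771
grip_force: 20.0
```

Emit:
jog_arm --rows '[-1.8, 1.6, 0, 0, 0, -8, -2.8, 2.6, 0, 0, 0, -16, -2.8, 2.6, 0, 0, 0, -24, -2.8, 2.6, 0, 0, 0, -32, -2.8, 2.6, 0, 0, 0, -40]'

```text
time_s: 17.4
eef_pos: [0.5608, 0.1348, 0.2081]
tcp_rot: [1.809, -2.565, -0.002]
force: [-0.6, 0.0, -1.7]
gripper_width: 0.77
grip_force: 20.0
```

Emit:
jog_arm --rows '[0, 0, 0, 0, 0, 0, 0, 0, 0, 0, 0, 0]'

```text
time_s: 17.6
eef_pos: [0.5611, 0.1346, 0.2088]
tcp_rot: [1.796, -2.575, -0.002]
force: [0.1, -0.1, -0.9]
gripper_width: 0.774
grip_force: 20.0
```

```bash
python3 - <<'E'
from h import *
st=robot.sense();print(st["time_s"],st["eef_pos"],st["joint_pos"],st["gripper_width"],st["ft_torque"],st["force"])
Rt=R.from_rotvec(st["tcp_rot"]).as_matrix();print(Rt.round(3))
d=np.array([.5622,.1346,.150])-st["eef_pos"];print(d,Rt.T@d*100)
E
```

```text
17.6 [0.56113043 0.13455772 0.20875789] [ 1.15597793e-01  3.39908534e-01  1.57670965e+00  1.07540171e-04
  1.22689685e+00 -2.67345082e+00] 0.7735366095609109 [ 0.10811707 -0.15742765 -0.04377971] [ 0.10295022 -0.13630047 -0.85180969]
[[-0.345 -0.938 -0.002]
 [-0.938  0.345 -0.   ]
 [ 0.001  0.002 -1.   ]]
[ 1.06957184e-03  4.22835663e-05 -5.87578881e-02] [-0.04546903 -0.1092658   5.87557192]
```

Emit:
jog_arm --rows '[-0.05, -0.11, 1, 0, 0, 0, -0.05, -0.11, 2, 0, 0, 0, -0.05, -0.11, 3, 0, 0, 0, -0.05, -0.11, 3.5, 0, 0, 0, -0.05, -0.11, 4, 0, 0, 0]'

```text
time_s: 18.1
eef_pos: [0.5625, 0.1347, 0.169]
tcp_rot: [1.801, -2.573, -0.001]
force: [0.5, -0.2, -1.6]
gripper_width: 0.777
grip_force: 20.0
```

Emit:
jog_arm --rows '[0, 0, 0.5, 0, 0, 0, 0, 0, 1, 0, 0, 0, 0, 0, 1.4, 0, 0, 0, 0, 0, 1.6, 0, 0, 0, 0, 0, 1.6, 0, 0, 0]'

```text
time_s: 18.6
eef_pos: [0.5627, 0.1347, 0.1537]
tcp_rot: [1.802, -2.573, -0.0]
force: [-0.0, -0.3, -1.8]
gripper_width: 0.769
grip_force: 20.0
```

Emit:
jog_arm --rows '[0, 0, 0.1, 0, 0, 0, 0, 0, 0.2, 0, 0, 0, 0, 0, 0.3, 0, 0, 0, 0, 0, 0.3, 0, 0, 0]'

```text
time_s: 19.0
eef_pos: [0.5628, 0.1347, 0.1508]
tcp_rot: [-1.802, 2.573, 0.0]
force: [-0.7, -0.4, -1.8]
gripper_width: 0.771
grip_force: 20.0
```

Emit:
jog_arm --rows '[0.02, 0.05, 0.1, 0, 0, 0, 0.02, 0.05, 0.2, 0, 0, 0, 0.02, 0.05, 0.2, 0, 0, 0]'

```text
time_s: 19.3
eef_pos: [0.5622, 0.1347, 0.1487]
tcp_rot: [1.802, -2.573, -0.0]
force: [-0.3, 0.2, -1.6]
gripper_width: 0.776
grip_force: 20.0
```

Emit:
jog_arm --rows '[0, 0, 0.05, 0, 0, 0, 0, 0, 0.1, 0, 0, 0, 0, 0, 0.1, 0, 0, 0]'

```text
time_s: 19.6
eef_pos: [0.5623, 0.1347, 0.1478]
tcp_rot: [1.802, -2.573, -0.0]
force: [-0.3, -0.7, -2.3]
gripper_width: 0.779
grip_force: 20.0
```

Emit:
jog_arm --rows '[0, 0, 0.05, 0, 0, 0, 0, 0, 0.1, 0, 0, 0, 0, 0, 0.1, 0, 0, 0]'

```text
time_s: 19.9
eef_pos: [0.5623, 0.1347, 0.1468]
tcp_rot: [1.802, -2.573, -0.0]
force: [-0.6, -0.2, -0.7]
gripper_width: 0.77
grip_force: 20.0
```

Emit:
jog_arm --rows '[0, 0, 0.05, 0, 0, 0, 0, 0, 0.05, 0, 0, 0]'

```text
time_s: 20.1
eef_pos: [0.5623, 0.1347, 0.1463]
tcp_rot: [1.802, -2.573, -0.0]
force: [-0.4, 1.0, -1.2]
gripper_width: 0.776
grip_force: 20.0
```

Emit:
jog_arm --rows '[0, 0, 0.05, 0, 0, 0, 0, 0, 0.05, 0, 0, 0]'

```text
time_s: 20.3
eef_pos: [0.5623, 0.1347, 0.1458]
tcp_rot: [1.802, -2.573, -0.0]
force: [-0.1, 0.0, -2.1]
gripper_width: 0.773
grip_force: 20.0
```

Emit:
jog_arm --rows '[0, 0, 0.05, 0, 0, 0, 0, 0, 0.05, 0, 0, 0]'

```text
time_s: 20.5
eef_pos: [0.5623, 0.1347, 0.1453]
tcp_rot: [1.802, -2.573, -0.0]
force: [-1.0, 0.1, -1.8]
gripper_width: 0.772
grip_force: 20.0
```

Emit:
jog_arm --rows '[0, 0, 0.05, 0, 0, 0, 0, 0, 0.05, 0, 0, 0]'

```text
time_s: 20.7
eef_pos: [0.5623, 0.1347, 0.1448]
tcp_rot: [1.802, -2.573, -0.0]
force: [-0.0, 0.1, -2.8]
gripper_width: 0.773
grip_force: 20.0
```

Emit:
jog_arm --rows '[0, 0, 0.05, 0, 0, 0, 0, 0, 0.05, 0, 0, 0]'

```text
time_s: 20.9
eef_pos: [0.5623, 0.1347, 0.1443]
tcp_rot: [1.802, -2.573, -0.0]
force: [-0.8, -0.3, -1.9]
gripper_width: 0.777
grip_force: 20.0
```

Emit:
jog_arm --rows '[0, 0, 0.05, 0, 0, 0, 0, 0, 0.05, 0, 0, 0]'

```text
time_s: 21.1
eef_pos: [0.5623, 0.1347, 0.1438]
tcp_rot: [1.802, -2.573, -0.0]
force: [0.4, 0.3, -2.6]
gripper_width: 0.772
grip_force: 20.0
```

Emit:
jog_arm --rows '[0, 0, 0.05, 0, 0, 0, 0, 0, 0.05, 0, 0, 0]'

```text
time_s: 21.3
eef_pos: [0.5624, 0.1348, 0.1435]
tcp_rot: [-1.802, 2.573, 0.0]
force: [0.5, 0.8, -0.6]
gripper_width: 0.773
grip_force: 20.0
```

Emit:
jog_arm --rows '[0, 0, 0.03, 0, 0, 0, 0, 0, 0.03, 0, 0, 0]'

```text
time_s: 21.5
eef_pos: [0.5624, 0.1347, 0.1435]
tcp_rot: [-1.802, 2.573, -0.0]
force: [-1.9, 0.2, 3.8]
gripper_width: 0.771
grip_force: 20.0
```

Emit:
jog_arm --rows '[0, 0, 0.02, 0, 0, 0, 0, 0, 0.02, 0, 0, 0]'

```text
time_s: 21.7
eef_pos: [0.5625, 0.1347, 0.1435]
tcp_rot: [-1.802, 2.573, -0.0]
force: [-2.7, -1.3, 5.8]
gripper_width: 0.772
grip_force: 20.0
```

Emit:
jog_arm --rows '[0, 0, 0.04, 0, 0, 8, 0, 0, 0.09, 0, 0, 16, 0, 0, 0.14, 0, 0, 24]'

```text
time_s: 22.0
eef_pos: [0.5637, 0.1347, 0.142]
tcp_rot: [-1.219, 2.893, -0.002]
force: [1.1, 0.3, 1.7]
gripper_width: 0.771
grip_force: 20.0
```

```bash
cat > s.py <<'E'
from h import *
s=robot.sense();yaw=np.degrees(R.from_rotvec(s["tcp_rot"]).as_matrix()[[1,0],0]);
print(s["time_s"],s["eef_pos"].round(4),"yaw",round(np.degrees(np.arctan2(*yaw)),1),s["force"].round(1),s["ft_torque"].round(3),"q6",s["joint_pos"][5].round(3),"w",round(s["gripper_width"],3))
E
python3 s.py
```

```text
22.0 [0.5637 0.1347 0.142 ] yaw -134.3 [1.1 0.3 1.7] [-0.109 -0.343  0.024] q6 -2.253 w 0.771
```

Emit:
jog_arm --rows '[0, 0, 0.05, 0, 0, 8, 0, 0, 0.1, 0, 0, 16, 0, 0, 0.16, 0, 0, 24, 0, 0, 0.16, 0, 0, 24]'

```text
time_s: 22.4
eef_pos: [0.5633, 0.1348, 0.1403]
tcp_rot: [-0.597, 3.082, -0.0]
force: [-0.0, 0.7, 4.0]
gripper_width: 0.77
grip_force: 20.0
```

```bash
python3 s.py
```

```text
22.4 [0.5633 0.1348 0.1403] yaw -158.1 [-0.   0.7  4. ] [-0.035 -0.154 -0.029] q6 -1.838 w 0.77
```

Emit:
jog_arm --rows '[0, 0, 0.04, 0, 0, 8, 0, 0, 0.09, 0, 0, 16, 0, 0, 0.14, 0, 0, 24, 0, 0, 0.14, 0, 0, 24]'

```text
time_s: 22.8
eef_pos: [0.5627, 0.1348, 0.1387]
tcp_rot: [0.051, 3.141, 0.0]
force: [0.1, -0.4, 3.9]
gripper_width: 0.775
grip_force: 20.0
```

Emit:
jog_arm --rows '[0, 0, 0.05, 0, 0, 8, 0, 0, 0.1, 0, 0, 16, 0, 0, 0.15, 0, 0, 24, 0, 0, 0.15, 0, 0, 24]'

```text
time_s: 23.2
eef_pos: [0.5625, 0.1347, 0.1371]
tcp_rot: [0.7, 3.062, 0.0]
force: [-0.5, 1.3, 2.7]
gripper_width: 0.773
grip_force: 20.0
```

```bash
python3 s.py
```

```text
23.2 [0.5625 0.1347 0.1371] yaw 154.3 [-0.5  1.3  2.7] [-0.149 -0.062 -0.113] q6 -1.006 w 0.773
```

Emit:
jog_arm --rows '[0, 0, 0.05, 0, 0, 8, 0, 0, 0.1, 0, 0, 16, 0, 0, 0.1, 0, 0, 16]'

```text
time_s: 23.5
eef_pos: [0.5619, 0.1348, 0.1357]
tcp_rot: [-1.117, -2.935, 0.0]
force: [0.1, -0.1, -0.9]
gripper_width: 0.775
grip_force: 20.0
```

```bash
python3 s.py
```

```text
23.5 [0.5619 0.1348 0.1357] yaw 138.3 [ 0.1 -0.1 -0.9] [ 0.012 -0.18   0.035] q6 -0.728 w 0.775
```

Emit:
jog_arm --rows '[0, 0, 0.02, 0, 0, 8, 0, 0, 0.02, 0, 0, 8]'

```text
time_s: 23.7
eef_pos: [0.562, 0.1347, 0.1356]
tcp_rot: [-1.318, -2.851, 0.0]
force: [0.1, 0.3, -0.0]
gripper_width: 0.771
grip_force: 20.0
```

```bash
python3 s.py
```

```text
23.7 [0.562  0.1347 0.1356] yaw 130.4 [ 0.1  0.3 -0. ] [ 0.025 -0.122  0.02 ] q6 -0.589 w 0.771
```

Emit:
jog_arm --rows '[0, 0, 0, 0, 0, 8, 0, 0, 0, 0, 0, 8]'

```text
time_s: 23.9
eef_pos: [0.5621, 0.1347, 0.1356]
tcp_rot: [-1.514, -2.752, 0.0]
force: [-0.2, 0.8, -0.2]
gripper_width: 0.769
grip_force: 20.0
```

```bash
python3 s.py
```

```text
23.9 [0.5621 0.1347 0.1356] yaw 122.4 [-0.2  0.8 -0.2] [-0.029 -0.124 -0.018] q6 -0.45 w 0.769
```

Emit:
jog_arm --rows '[0, 0, 0, 0, 0, 8, 0, 0, 0, 0, 0, 8]'

```text
time_s: 24.1
eef_pos: [0.5621, 0.1347, 0.1356]
tcp_rot: [-1.702, -2.64, 0.0]
force: [-0.8, 0.6, -0.3]
gripper_width: 0.773
grip_force: 20.0
```

```bash
python3 s.py
```

```text
24.1 [0.5621 0.1347 0.1356] yaw 114.4 [-0.8  0.6 -0.3] [ 0.004 -0.17  -0.012] q6 -0.31 w 0.773
```

Emit:
jog_arm --rows '[0, 0, 0, 0, 0, 8, 0, 0, 0, 0, 0, 8]'

```text
time_s: 24.3
eef_pos: [0.5619, 0.1345, 0.1352]
tcp_rot: [-1.882, -2.515, 0.001]
force: [0.0, -1.9, -5.2]
gripper_width: 0.775
grip_force: 20.0
```

```bash
python3 s.py
```

```text
24.3 [0.5619 0.1345 0.1352] yaw 106.4 [ 0.  -1.9 -5.2] [-0.21  -0.203 -0.191] q6 -0.17 w 0.775
```

Emit:
jog_arm --rows '[0, 0, 0, 0, 0, 4, 0, 0, 0, 0, 0, 4]'

```text
time_s: 24.5
eef_pos: [0.5618, 0.1344, 0.135]
tcp_rot: [-1.967, -2.449, 0.002]
force: [1.3, -1.8, -7.6]
gripper_width: 0.776
grip_force: 20.0
```

```bash
python3 s.py
```

```text
24.5 [0.5618 0.1344 0.135 ] yaw 102.4 [ 1.3 -1.8 -7.6] [-0.287 -0.283 -0.103] q6 -0.102 w 0.776
```

Emit:
jog_arm --rows '[0, 0, 0.04, 0, 0, 0, 0, 0, 0.04, 0, 0, 0]'

```text
time_s: 24.7
eef_pos: [0.5618, 0.1344, 0.135]
tcp_rot: [-1.971, -2.445, 0.002]
force: [0.3, -2.6, -6.1]
gripper_width: 0.775
grip_force: 20.0
```

```bash
python3 s.py
```

```text
24.7 [0.5618 0.1344 0.135 ] yaw 102.3 [ 0.3 -2.6 -6.1] [-0.418 -0.117  0.176] q6 -0.098 w 0.775
```

Emit:
jog_arm --rows '[0, 0, 0.04, 0, 0, 0, 0, 0, 0.04, 0, 0, 0]'

```text
time_s: 24.9
eef_pos: [0.5618, 0.1344, 0.135]
tcp_rot: [-1.974, -2.443, 0.002]
force: [-1.6, -3.5, -3.0]
gripper_width: 0.773
grip_force: 20.0
```

```bash
python3 s.py
```

```text
24.9 [0.5618 0.1344 0.135 ] yaw 102.1 [-1.6 -3.5 -3. ] [-0.544  0.217  0.27 ] q6 -0.096 w 0.773
```

Emit:
jog_arm --rows '[0, 0, 0, 0, 0, 0, 0, 0, 0, 0, 0, 0, 0, 0, 0, 0, 0, 0, 0, 0, 0, 0, 0, 0]' --fingers 1.0

```text
time_s: 25.3
eef_pos: [0.5629, 0.135, 0.1354]
tcp_rot: [1.976, 2.441, 0.002]
force: [-0.3, -0.4, -0.7]
gripper_width: 0.999
grip_force: 0.0
```

```bash
python3 s.py
```

```text
25.3 [0.5629 0.135  0.1354] yaw 102.0 [-0.3 -0.4 -0.7] [-0.066 -0.079 -0.004] q6 -0.094 w 0.999
```

Clamped and released. I'll check the tightness once by regripping, centred on the ring, and reading the moment over a small turn.

Emit:
jog_arm --rows '[-0.04, -0.12, 0.04, 0, 0, 0, -0.04, -0.12, 0.04, 0, 0, 0]'

```text
time_s: 25.5
eef_pos: [0.5611, 0.1341, 0.1346]
tcp_rot: [-1.977, -2.442, -0.0]
force: [-0.2, 0.7, -0.0]
gripper_width: 0.998
grip_force: 0.0
```

Emit:
jog_arm --rows '[0, 0, 0, 0, 0, 0, 0, 0, 0, 0, 0, 0, 0, 0, 0, 0, 0, 0, 0, 0, 0, 0, 0, 0, 0, 0, 0, 0, 0, 0]' --fingers 0.6 --grip_force 25

```text
time_s: 26.0
eef_pos: [0.5618, 0.1342, 0.1346]
tcp_rot: [1.976, 2.441, 0.001]
force: [3.5, 1.3, -1.9]
gripper_width: 0.772
grip_force: 25.0
```

```bash
python3 s.py
```

```text
26.0 [0.5618 0.1342 0.1346] yaw 102.0 [ 3.5  1.3 -1.9] [ 0.003 -0.397  0.02 ] q6 -0.095 w 0.772
```

Emit:
jog_arm --rows '[0, 0, 0, 0, 0, 1, 0, 0, 0, 0, 0, 1, 0, 0, 0, 0, 0, 1]'

```text
time_s: 26.3
eef_pos: [0.5617, 0.1341, 0.1346]
tcp_rot: [1.998, 2.424, 0.001]
force: [3.3, 0.7, -2.5]
gripper_width: 0.772
grip_force: 25.0
```

```bash
python3 s.py
```

```text
26.3 [0.5617 0.1341 0.1346] yaw 101.0 [ 3.3  0.7 -2.5] [ 0.114 -0.568  0.164] q6 -0.078 w 0.772
```

Emit:
jog_arm --rows '[0, 0, 0, 0, 0, 1, 0, 0, 0, 0, 0, 1, 0, 0, 0, 0, 0, 1]'

```text
time_s: 26.6
eef_pos: [0.5616, 0.1342, 0.1346]
tcp_rot: [2.019, 2.407, 0.001]
force: [5.0, 0.8, -3.9]
gripper_width: 0.769
grip_force: 25.0
```

```bash
python3 s.py
```

```text
26.6 [0.5616 0.1342 0.1346] yaw 100.0 [ 5.   0.8 -3.9] [ 0.148 -0.745  0.228] q6 -0.06 w 0.769
```

The moment of about 0.2 N·m is in the hand-tight range. I'll release, lift clear and check.

Emit:
jog_arm --rows '[0, 0, 0, 0, 0, 0, 0, 0, 0, 0, 0, 0, 0, 0, 0, 0, 0, 0, 0, 0, 0, 0, 0, 0]' --fingers 1.0

```text
time_s: 27.0
eef_pos: [0.5608, 0.134, 0.1346]
tcp_rot: [-2.019, -2.406, 0.001]
force: [0.4, 0.3, 0.0]
gripper_width: 0.997
grip_force: 0.0
```

Emit:
jog_arm --rows '[0, 0, -1, 0, 0, 0, 0, 0, -4, 0, 0, 0, 0, 0, -8, 0, 0, 0, 0, 0, -12, 0, 0, 0, 0, 0, -12, 0, 0, 0]'

```text
time_s: 27.5
eef_pos: [0.565, 0.1346, 0.2614]
tcp_rot: [2.014, 2.401, 0.013]
force: [0.7, 1.2, 0.5]
gripper_width: 1.002
grip_force: 0.0
```

Emit:
jog_arm --rows '[0, 0, 0, 0, 0, 0, 0, 0, 0, 0, 0, 0, 0, 0, 0, 0, 0, 0]'

```text
time_s: 27.8
eef_pos: [0.5601, 0.1339, 0.2531]
tcp_rot: [-2.018, -2.405, 0.003]
force: [-0.6, 0.4, -0.3]
gripper_width: 1.004
grip_force: 0.0
```

```bash
python3 s.py; python3 -c "
from plant import robot
print(robot.finish_job())"
```

```text
27.8 [0.5601 0.1339 0.2531] yaw 100.0 [-0.6  0.4 -0.3] [-0.072 -0.112 -0.012] q6 -0.06 w 1.004
the job is handed in; nothing more can be done
None
```

The die went in at its home height and was let go, the ring is screwed down and clamped at an estimated 10–14 N, and the job was handed in at 27.8 s; the hand-in gave no verdict, and I took no picture after the final release.

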